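Pack out the centre foot of a laboratory track

ROBOT

A 6-joint arm with a two-finger parallel gripper is mounted at the origin on the work surface. World frame = base frame: x ahead of the robot, y to its left, z up, the work surface at z = 0. Lengths are in m, angles in rad, forces in N, time in s.
With the tool pointing down it reaches from about 0.4 to 0.825 m from the base axis. Payload 7 kg.
Tool frame: the origin (TCP) lies at the very end of the fingers, on their centre line; the grasp point (between the pads) lies 19 mm behind it (arm.grip_point_offset is the distance from the TCP to the grasp point, in m); z points along the fingers, y is the line along which they close (so a half turn about z gives the same grasp; the last joint's range is limited). The gripper opens to 85 mm and grips with 20 to 120 N. Pads are 22 mm wide; open, the fingers measure 114 mm over their backs; the gripper's body (76 mm by 85 mm) begins 54 mm behind the grasp point. The pads swing forward as they close: fully open they stand 13 mm farther back than shut.
Start: joints at [1.506, 0.359, 0.012, 0, -1.224, -0.288], TCP at [0.233, 0.633, 0.231] pointing down, gripper open.
Joint ranges: [-3.07, 3.07], [-1.43, 2.12], [-1.02, 1.25], [-3.03, 1.67], [-3.05, -0], [-3.03, 3.03]. Speed limits (rad/s): [2.39, 2.39, 3.01, 3.14, 3.14, 3.14].

INTERFACE

Orientations are given as a unit quaternion [w, x, y, z].
In Python, from cell import arm gives the robot as it stands. The module is installed in compiled form; this text tells all that it offers.
- The arm moves only by the tool send_rows, never from a script. Its argument "motion" is a list of rows, each a list of 5 numbers: the opening, from -1 (shut) to 1 (fully open), so that 0 is half open, then the shift along the world's x, y, z in mm, then the turn about the world's z in degrees. A call has 1 to 5 rows; each row shifts and turns the commanded pose from where the row before left it; what a row does not reach is not made up. A row lasts 1/10 s, in which the tool goes at most 50 mm and 8.59 degrees, less where a joint would pass 70% of its speed; a pose out of reach is approached as far as the arm can. A call is refused whole if a number of a shift passes 50 or a number of a turn 8.59, either way. A call with a gripper value outside its range is refused whole. The fingers move at their own pace and stop on an object; "newtons" is the grip in N (left out, the last holds). Time passes only in rows, so rows that do not move let the fingers close. It gives the time, the measured TCP pose, the force, the opening and the grip force at its end, in the units of the state.
- arm.get_state(): the state, without advancing time (a new reading comes with each control period).
- arm.snapshot(name): name is "scene" or "top" or "wrist"; returns a dict with "frame" (384x512x3 uint8, red, green, blue), "K" (3x3 intrinsics, pixels), "rvec" (rotation vector, rad) and "tvec" (3), from world to camera coordinates, as OpenCV has them; the wrist camera has in their place "mount" (4x4, takes a point from camera to tool coordinates, whose origin is the TCP and whose axes are the flange's). Camera axes: x right, y down, z forward; pixel columns grow to the right and rows downward; lengths in m; the calibration is good to about 2 mm. A picture is of the moment at which its call begins: read the wrist's pose just before it. There is no depth.
- arm.job_done(): hands the job in; it is judged then, once.
The state is a dict: "time": time; "joint_positions": joint angles; "dq": joint speeds; "joint_efforts": joint torques, N m; "tool_pos": TCP position; "orientation": TCP orientation; "contact_force": force on the tool from outside, world axes, zero at the start; "ft_torque": the same for the moment, N m; "finger_gap": finger opening in m; "finger_force": force on a finger pad.
Only numpy, scipy, OpenCV 4.12 (cv2) and the standard library are available. Lean on these libraries where they do the work, as an engineer would, in place of code of your own. Each camera call takes 0.05 s, during which the arm holds its last target. There are 200 camera calls.

TASK

The middle one of the long track's three grey hold-down feet hangs clear of the bench. Choose the coloured U-shaped packers that together fill the gap under it snugly, with no more than a slip of air left, and slide them in flat, one on another, under its edge that faces the robot, slots towards the hold-down bolt, until they straddle the bolt and are fully home. Do not force them or push hard against the track.

Things in the scene. Friction and masses are not known exactly. Their poses are not given: they have to be found in the camera images.
- track: aluminium laboratory track, 1.2 m long, 100 mm wide, levelled across the bench on screw feet at its ends; rigid and fixed. Three alike hold-down feet, 190 mm apart, are clamped under it. Origin: on the axis of the middle foot's bolt, at the bench top. x: level, away from the robot, the way packers slide in; y along the track; z up. The track's near side begins at x = 35 mm; its top is 82 mm above the bench
- foot_a: hold-down foot with a gap of 30 mm under it; the three feet change places, it may be the middle one. Grey plate 80 mm wide, 10 mm thick, sticking out from under the track to the robot's side, fixed, clear of the bench; a 12 mm bolt goes down through it into the bench. Origin: on the bolt's axis, level with the underside; axes as the track's. Free edge at x = -40 mm; bolt's end at z = 24 mm
- foot_b: hold-down foot with a gap of 34 mm under it; the three feet change places, it may be the middle one. Grey plate 80 mm wide, 10 mm thick, sticking out from under the track to the robot's side, fixed, clear of the bench; a 12 mm bolt goes down through it into the bench. Origin: on the bolt's axis, level with the underside; axes as the track's. Free edge at x = -40 mm; bolt's end at z = 24 mm
- foot_c: hold-down foot with a gap of 38 mm under it; the three feet change places, it may be the middle one. Grey plate 80 mm wide, 10 mm thick, sticking out from under the track to the robot's side, fixed, clear of the bench; a 12 mm bolt goes down through it into the bench. Origin: on the bolt's axis, level with the underside; axes as the track's. Free edge at x = -40 mm; bolt's end at z = 24 mm
- yellow (a point): yellow plastic U-shaped packer, 8 mm thick, 100 mm long, 56 mm wide, lying flat, about 37 g. Its slot, 20 mm wide, runs from 2 mm past the centre to the open end. Point: its centre, half-way up. x: along it, to the open end; y across; z up. Fully home, the bolt touches the slot's end: its axis is then 8 mm from the centre, towards the open end
- blue (a point): blue plastic U-shaped packer, 12 mm thick, 100 mm long, 56 mm wide, lying flat, about 56 g. Its slot, 20 mm wide, runs from 2 mm past the centre to the open end. Point: its centre, half-way up. x: along it, to the open end; y across; z up. Fully home, the bolt touches the slot's end: its axis is then 8 mm from the centre, towards the open end
- green (a point): green plastic U-shaped packer, 16 mm thick, 100 mm long, 56 mm wide, lying flat, about 74 g. Its slot, 20 mm wide, runs from 2 mm past the centre to the open end. Point: its centre, half-way up. x: along it, to the open end; y across; z up. Fully home, the bolt touches the slot's end: its axis is then 8 mm from the centre, towards the open end
- red (a point): red plastic U-shaped packer, 24 mm thick, 100 mm long, 56 mm wide, lying flat, about 111 g. Its slot, 20 mm wide, runs from 2 mm past the centre to the open end. Point: its centre, half-way up. x: along it, to the open end; y across; z up. Fully home, the bolt touches the slot's end: its axis is then 8 mm from the centre, towards the open end
There are look-alikes about, which are no part of the job. Several things look just like the part that bears blue: the one meant starts farthest to the robot's left.

How it is judged:
At the end, for the whole second after the job is handed in: Packers whose thicknesses together come to 2 mm less than the gap lie flat, one on another, under the middle foot, astride its bolt: each within 10 mm of fully home (bolt at the slot's end) and within 0.2 rad of straight. Packers that are not needed may lie anywhere else (((horizontal distance between foot_a and track below 0.05 m and x of blue in the frame of foot_a between -0.018 and -0.004 m and y of blue in the frame of foot_a between -0.008 and 0.008 m and z of each of blue, green in the frame of foot_a below 0 m and angle between each of blue, green's own z axis and vertical below 0.06 rad and angle between the x axis of each of blue, green and the x axis of foot_a, either way round below 0.2 rad and x of green in the frame of foot_a between -0.018 and -0.004 m and y of green in the frame of foot_a between -0.008 and 0.008 m) or (horizontal distance between foot_b and track below 0.05 m and x of yellow in the frame of foot_b between -0.018 and -0.004 m and y of yellow in the frame of foot_b between -0.008 and 0.008 m and z of each of yellow, red in the frame of foot_b below 0 m and angle between each of yellow, red's own z axis and vertical below 0.06 rad and angle between the x axis of each of yellow, red and the x axis of foot_b, either way round below 0.2 rad and x of red in the frame of foot_b between -0.018 and -0.004 m and y of red in the frame of foot_b between -0.008 and 0.008 m) or (horizontal distance between foot_c and track below 0.05 m and x of blue in the frame of foot_c between -0.018 and -0.004 m and y of blue in the frame of foot_c between -0.008 and 0.008 m and z of each of blue, red in the frame of foot_c below 0 m and angle between each of blue, red's own z axis and vertical below 0.06 rad and angle between the x axis of each of blue, red and the x axis of foot_c, either way round below 0.2 rad and x of red in the frame of foot_c between -0.018 and -0.004 m and y of red in the frame of foot_c between -0.008 and 0.008 m) or (horizontal distance between foot_c and track below 0.05 m and x of yellow in the frame of foot_c between -0.018 and -0.004 m and y of yellow in the frame of foot_c between -0.008 and 0.008 m and z of each of yellow, blue, green in the frame of foot_c below 0 m and angle between each of yellow, blue, green's own z axis and vertical below 0.06 rad and angle between the x axis of each of yellow, blue, green and the x axis of foot_c, either way round below 0.2 rad and x of blue in the frame of foot_c between -0.018 and -0.004 m and y of blue in the frame of foot_c between -0.008 and 0.008 m and x of green in the frame of foot_c between -0.018 and -0.004 m and y of green in the frame of foot_c between -0.008 and 0.008 m))); the robot touches nothing.
It fails at once if a foot or the track is loaded with more than 40 N (forced) (contact force between anything else and foot_a above 40 N or contact force between anything else and foot_b above 40 N or contact force between anything else and foot_c above 40 N or contact force between anything else and track above 40 N).
It also fails if it takes over 72 s, if anything falls off the work surface, if the arm or the gripper's body presses on something with over 40 N, if the wrist force passes 120 N, or if a joint passes its speed limit or range.

## Working session

There is one attempt and no reset: what is moved stays moved. The work goes in short steps, Python scripts to look and compute and a tool call to move; the robot and the scene stay as the last step left them, time stands still between calls to the robot, and variables do not carry over. Pictures are saved under pics/ and viewed, at most 10 in all, crops included, and the job is handed in when it is done.

Besides the shell and the picture viewer there is one more tool, called after "Emit:" as name(argument=value, ...) on one line, values as JSON. send_rows: Moves the arm, as the interface text tells. Its arguments: {"type":"object","properties":{"motion":{"type":"array"},"newtons":{"type":"number"}},"required":["motion"]}

```bash
mkdir -p pics
cat > h.py <<'E'
import numpy as np, cv2
from cell import arm
def cam(n):
    s=arm.snapshot(n); return s
def P(s):
    R=cv2.Rodrigues(np.array(s['rvec'],float))[0]; return R,np.array(s['tvec'],float).reshape(3),np.array(s['K'],float)
def ray(s,u,v,z):
    R,t,K=P(s); d=R.T@np.linalg.inv(K)@np.array([u,v,1.]); c=-R.T@t
    return c+d*(z-c[2])/d[2]
def proj(s,p):
    R,t,K=P(s); q=K@(R@np.array(p,float)+t); return q[:2]/q[2]
def save(f,n): cv2.imwrite('pics/'+n,f[:,:,::-1])
E
python3 - <<'E'
from h import *
import pickle
a=cam('scene');b=cam('top');pickle.dump((a,b),open('s0.pkl','wb'))
f=np.vstack([a['frame'],b['frame']]);f=np.hstack([a['frame'],b['frame']])
save(cv2.resize(a['frame'],(800,600),interpolation=cv2.INTER_CUBIC),'a.png');save(cv2.resize(b['frame'],(800,600),interpolation=cv2.INTER_CUBIC),'b.png')
for s in(a,b):
    R,t,K=P(s);print(-R.T@t,R[2],K[0,0])
print(arm.get_state())
E
```

```text
[ 0.86548643 -0.45930431  0.98187653] [-0.30462911  0.4359288  -0.84685724] 360.3205591076589
[0.45643838 0.00859717 1.5020144 ] [ 0.07766085 -0.00736842 -0.99695261] 469.37228873177736
{'time': 0.1, 'joint_positions': array([ 1.50607212e+00,  3.59297710e-01,  1.11451165e-02, -3.15316572e-04,
       -1.22410136e+00, -2.88106093e-01]), 'dq': array([ 0.00058464, -0.00245313,  0.00273571,  0.00224937, -0.00054067,
       -0.0009964 ]), 'joint_efforts': array([-1.61790289e-03, -5.84766126e+01,  2.94108760e+01,  6.95463762e+00,
       -3.19379214e-03,  5.83905873e-06]), 'tool_pos': array([0.23311934, 0.63300157, 0.23046517]), 'orientation': array([ 7.40797037e-04,  9.84469469e-01, -1.75554298e-01, -6.60820297e-05]), 'contact_force': array([-1.15287333, -0.20413251, -0.68288152]), 'ft_torque': array([ 0.04022316, -0.0227311 ,  0.0396694 ]), 'finger_force': 0.0, 'finger_gap': 0.08549661718307229}
```

View pics/a.png

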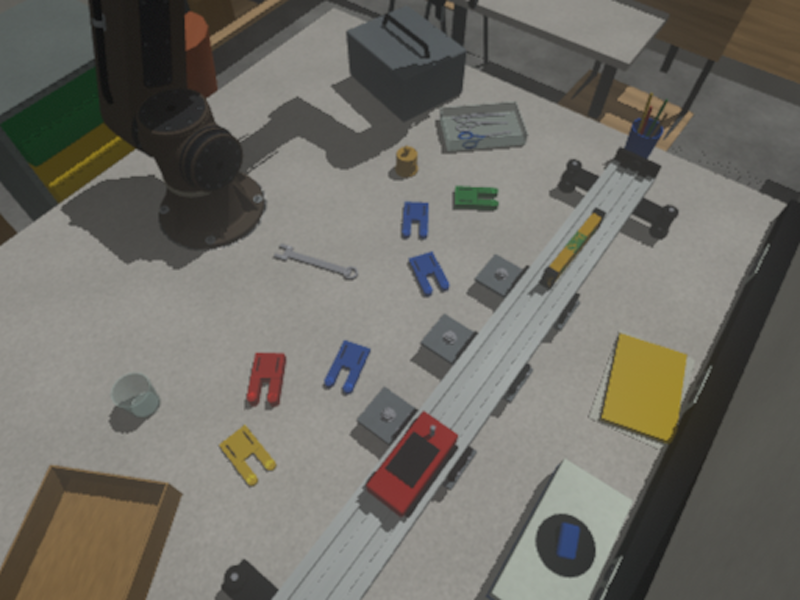

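View pics/b.png

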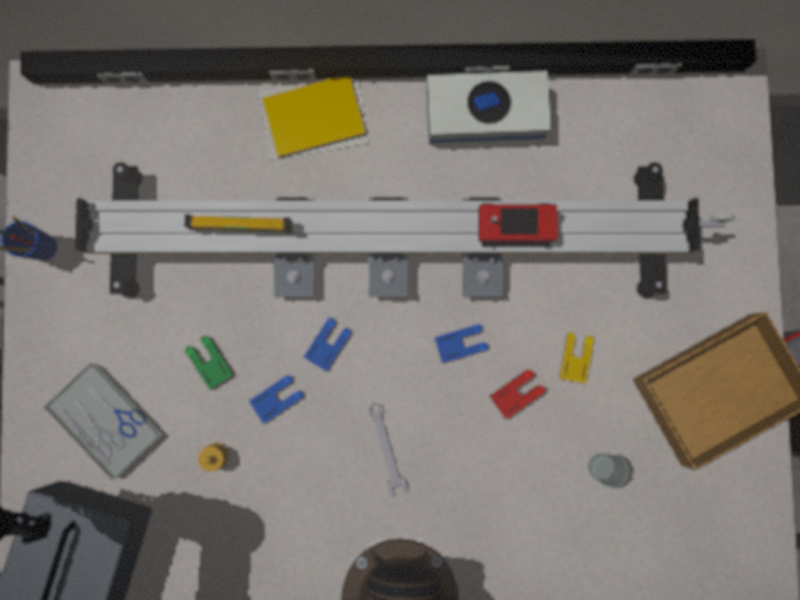

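The top view (800 px wide, up = +x, left = +y) shows the three feet at about (294,276), (388,276) and (484,276), with green at (210,362), red at (518,394) and yellow at (576,358). Three blues are candidates: (278,398), (328,343) and (462,343). The first lies farthest left (largest y), so it is the one meant. I'll measure now and confirm it in a crop.

Run:
```python
from h import *
import pickle
a,b=pickle.load(open('s0.pkl','rb'))
f=b['frame']; hsv=cv2.cvtColor(f,cv2.COLOR_RGB2HSV)
rg={'yellow':(20,35,.008),'blue':(105,125,.012),'green':(45,80,.016),'red':(170,190,.024)}
for n,(l,h,z) in rg.items():
    H=hsv[:,:,0].astype(int)
    if n=='red': H=np.where(H<10,H+180,H)
    m=((H>=l)&(H<=h)&(hsv[:,:,1]>110)&(hsv[:,:,2]>50)).astype(np.uint8)
    cs,_=cv2.findContours(m,cv2.RETR_EXTERNAL,cv2.CHAIN_APPROX_NONE)
    for c in cs:
        if not 200<cv2.contourArea(c)<900: continue
        p=np.array([ray(b,u,v,z)[:2] for u,v in c[:,0]])*1000
        r=cv2.minAreaRect(p.astype(np.float32)); bx=cv2.boxPoints(r)
        e1=bx[1]-bx[0];e2=bx[2]-bx[1]; e=e1 if np.hypot(*e1)>np.hypot(*e2) else e2
        ys,xs=np.where(cv2.drawContours(np.zeros_like(m),[c],-1,1,-1)*m)
        g=np.mean([ray(b,u,v,z)[:2] for u,v in zip(xs,ys)],0)*1000
        e=e/np.hypot(*e)
        if e@(g-r[0])>0:e=-e
        print(n,'px',np.round(np.array([xs.mean(),ys.mean()])),'ctr',np.round(r[0],1),'size',np.round(r[1],1),'ax deg',round(np.degrees(np.arctan2(e[1],e[0])),1))
for u in (294,388,484): print(u,ray(b,u*.64,276*.64,.055))
# track near edge line
for u in (150,388,640): print(ray(b,u*.64,252*.64,.082))
c1=cv2.resize(f[165:205,170:260],(0,0),fx=8,fy=8,interpolation=cv2.INTER_CUBIC)[:, :]
c1=cv2.resize(f[190:280,140:320],(720,360),interpolation=cv2.INTER_CUBIC)
save(c1,'c.png')
```

```text
yellow px [369. 230.] ctr [ 472.  -371.7] size [55.4 95.9] ax deg -11.6
yellow px [152. 142.] ctr [761.9 318.3] size [190.6  23.4] ax deg 86.9
blue px [175. 256.] ctr [401.6 239.4] size [51.7 95.3] ax deg -57.4
blue px [293. 220.] ctr [ 506.  -136.9] size [51.4 94.7] ax deg -75.2
blue px [208. 222.] ctr [509.7 134.8] size [53.  93.1] ax deg -33.5
green px [135. 233.] ctr [478.  374.5] size [92.5 51.1] ax deg 33.4
red px [330. 253.] ctr [ 402.3 -246.5] size [55.6 96.3] ax deg -56.1
294 [0.64318779 0.19526756 0.055     ]
388 [0.63966793 0.00872379 0.055     ]
484 [ 0.63606769 -0.18208052  0.055     ]
[0.69213271 0.47197918 0.082     ]
[0.68346524 0.00782623 0.082     ]
[ 0.67425155 -0.48557665  0.082     ]
```

View pics/c.png

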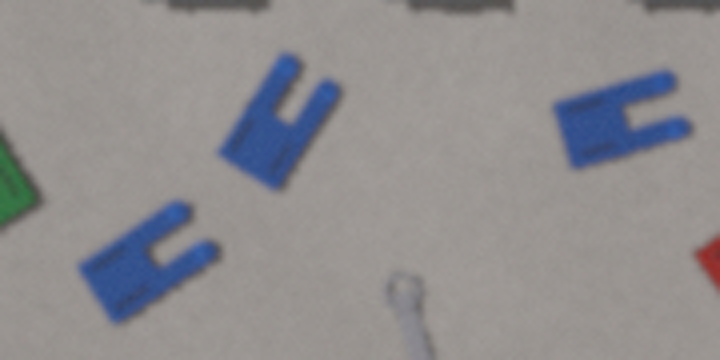

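The crop shows the leftmost blue at crop (150,262), slot to the upper right, so it is the one meant. Next I'll move near the middle foot to measure its height.

Emit:
send_rows(motion=[[1,22,-40,0,1.3],[1,22,-40,0,1.3],[1,22,-40,0,1.3],[1,22,-40,0,1.3],[1,22,-40,0,1.3]])

```text
time: 0.6
tool_pos: [0.3436, 0.4315, 0.231]
orientation: [0.0, 0.993, -0.119, -0.0]
contact_force: [0.5, 0.4, 0.2]
finger_gap: 0.0854
finger_force: 0.0
```

Emit:
send_rows(motion=[[1,22,-40,0,1.3],[1,22,-40,0,1.3],[1,22,-40,0,1.3],[1,22,-40,0,1.3],[1,22,-40,0,1.3]])

```text
time: 1.1
tool_pos: [0.4536, 0.2316, 0.2313]
orientation: [-0.0, 0.998, -0.062, -0.0]
contact_force: [1.3, 0.9, -0.3]
finger_gap: 0.0858
finger_force: 0.0
```

Emit:
send_rows(motion=[[1,0,-40,0,1.3],[1,0,-40,0,1.3],[1,0,-40,0,1.3],[1,0,-40,0,1.3],[1,0,-40,0,1.3]])

```text
time: 1.6
tool_pos: [0.4527, 0.0318, 0.2312]
orientation: [-0.0, 1.0, -0.006, -0.0]
contact_force: [1.4, 0.5, 0.5]
finger_gap: 0.0852
finger_force: 0.0
```

```bash
cat >> h.py <<'E'
from scipy.spatial.transform import Rotation as Ro
def wcam(retry=2):
    st=arm.get_state(); s=arm.snapshot('wrist')
    q=st['orientation']; T=np.eye(4); T[:3,:3]=Ro.from_quat(np.r_[q[1:],q[0]]).as_matrix(); T[:3,3]=st['tool_pos']
    C=T@np.array(s['mount']); W=np.linalg.inv(C)
    s['rvec']=cv2.Rodrigues(W[:3,:3])[0]; s['tvec']=W[:3,3]
    return s,st
E
python3 - <<'E'
from h import *
import pickle
s,st=wcam();pickle.dump(s,open('w1.pkl','wb'));print(st['tool_pos'],st['orientation'],s['K'])
R,t,K=P(s);print(-R.T@t,R)
save(cv2.resize(s['frame'],(800,600),interpolation=cv2.INTER_CUBIC),'w1.png')
E
```

```text
[0.45270384 0.03176876 0.23122541] [-3.07712183e-05  9.99983932e-01 -5.66850273e-03 -4.38422478e-05] [[332.16532075   0.         255.42077304]
 [  0.         332.16532075 189.96649056]
 [  0.           0.           1.        ]]
[0.51831616 0.03063862 0.37275001] [[-1.23497499e-02 -9.99923737e-01  5.62298168e-05]
 [-9.66277851e-01  1.19486647e-02  2.57224307e-01]
 [-2.57205362e-01  3.12232222e-03 -9.66351723e-01]]
```

View pics/w1.png

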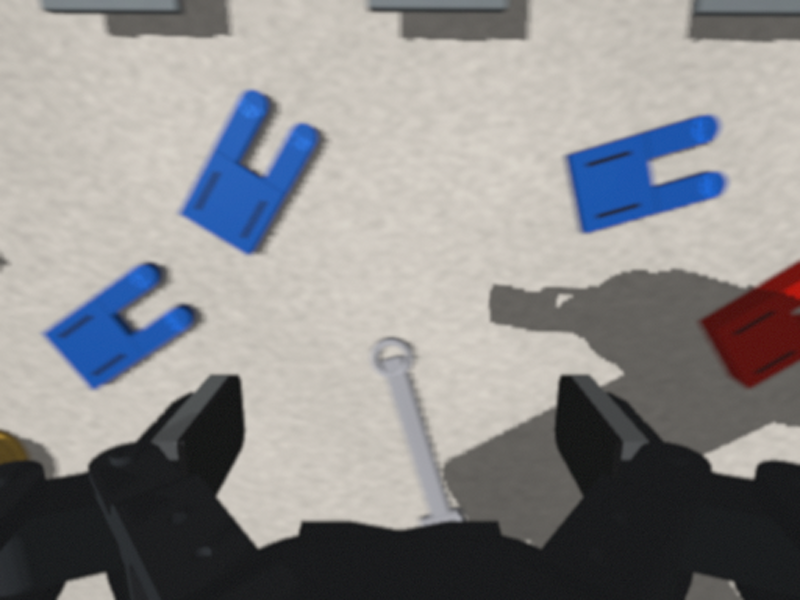

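The view shows the three blues, at (120,325), (250,170) and (645,175), with the feet's near edges at the top (middle foot at x≈440). I'll move forward and lower so I can read the foot's height.

Emit:
send_rows(motion=[[1,30,-5,-18,0],[1,30,-5,-18,0],[1,30,-5,-18,0],[1,30,-5,-25,0],[1,30,-5,-25,-0.4]])

```text
time: 2.15
tool_pos: [0.6043, 0.0081, 0.1262]
orientation: [-0.0, 1.0, -0.01, -0.0]
contact_force: [0.2, 1.7, 0.2]
finger_gap: 0.0856
finger_force: 0.0
```

Run:
```python
from h import *
import pickle
s,st=wcam();pickle.dump(s,open('w2.pkl','wb'));print(st['tool_pos'],st['orientation'])
R,t,K=P(s);print(-R.T@t)
save(cv2.resize(s['frame'],(800,600),interpolation=cv2.INTER_CUBIC),'w2.png')
```

```text
[0.60434286 0.00806504 0.12615457] [-4.68682046e-05  9.99951584e-01 -9.84011852e-03 -1.40831244e-07]
[0.66993426 0.00638803 0.2676848 ]
```

View pics/w2.png

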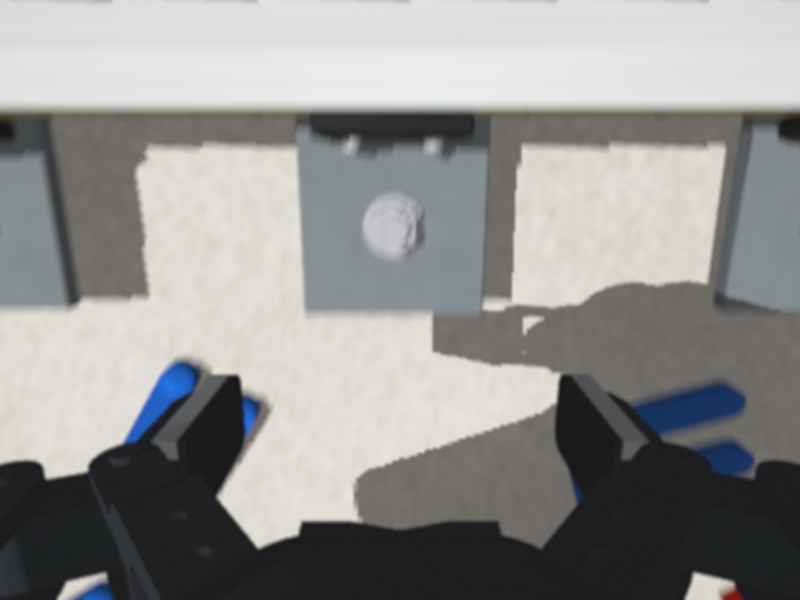

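```bash
cat > m.py <<'E'
from h import *
def edge(s,horiz,a0,a1,c0,c1,sgn):
    """subpixel edge: for each a in a0..a1 along edge, search c0..c1 max signed gradient; fit line"""
    g=cv2.GaussianBlur(s['frame'].astype(float).mean(2),(0,0),1.0)
    if horiz: g=g.T
    pts=[]
    for a in range(a0,a1):
        d=sgn*np.gradient(g[a])[c0:c1]; k=int(d.argmax())
        if 0<k<len(d)-1:
            y0,y1,y2=d[k-1:k+2]; k=k+.5*(y0-y2)/(y0-2*y1+y2)
        pts.append((a,c0+k))
    p=np.array(pts); c=np.median(p[:,1]); 
    for _ in range(3):
        f=np.polyfit(p[:,0],p[:,1],1); r=abs(np.polyval(f,p[:,0])-p[:,1]); p=p[r<=max(.4,1.5*np.median(r))]
    return f,r.std()
E
python3 - <<'E'
from m import *
import pickle
s=pickle.load(open('w2.pkl','rb'))
L,e1=edge(s,0,115,185,186,202,-1)   # bright->dark
Rr,e2=edge(s,0,115,190,304,318,-1)  # foot->dark side/shadow
Rb,e4=edge(s,0,115,175,306,320,-1)
B,e3=edge(s,1,200,270,190,208,1)
print(L,e1,Rr,e2,B,e3)
LR,e5=edge(s,0,105,185,26,50,-1); RL,e6=edge(s,0,105,180,460,482,1); print(LR,e5,RL,e6)
T,e7=edge(s,1,215,480,60,80,-1); print('track',T,e7)
g=s['frame'].astype(int).mean(2)
print(g[140,186:202].round(),g[140,304:320].round(),g[140,24:52].round(),g[140,455:485].round(),g[186:210,230].round())
for z in (.040,.044,.048):
    l=[ray(s,np.polyval(L,v),v,z) for v in (130,180)];r=[ray(s,np.polyval(Rr,v),v,z) for v in (130,180)]
    b=[ray(s,u,np.polyval(B,u),z) for u in (200,265)]
    lr=ray(s,np.polyval(LR,150),150,z);rl=ray(s,np.polyval(RL,150),150,z)
    print(z,'width',[(l[i][1]-r[i][1])*1e3 for i in(0,1)],'ctr',(l[1]+r[1])[1]*500,'edge x',[q[0] for q in b],'nbr inner y',lr[1],rl[1])
    print('  bolt top',ray(s,389*.64,226*.64,z+.014))
print('track',[ray(s,u,np.polyval(T,u),.082) for u in (220,470)])
E
```

```text
[4.86488269e-02 1.85010911e+02] 0.03297167651680497 [-4.48585878e-02  3.15872317e+02] 0.0378631579313032 [9.87904887e-04 1.98656998e+02] 0.08347781675853923
[ 0.16827955 10.72374164] 0.021808854778561666 [-1.75455637e-01  4.96389043e+02] 0.03857001455430453
track [-5.77685493e-03  7.26804233e+01] 0.10661269556440874
[219. 221. 221. 222. 219. 204. 177. 152. 142. 141. 142. 142. 141. 143.
 143. 144.] [142. 142. 142. 142. 140. 133. 116. 100. 100. 104. 106. 106. 108. 109.
 109. 109.] [140. 140. 140. 141. 140. 141. 139. 134. 125. 114. 101.  85.  70.  62.
  60.  59.  65.  74.  84.  93. 101. 106. 108. 107. 108. 108. 108. 108.] [215. 210. 193. 158. 123. 107. 107. 108. 106. 100.  94.  92.  90.  91.
  91.  95. 103. 118. 128. 136. 138. 138. 139. 138. 139. 139. 139. 139.
 139. 139.] [144. 143. 144. 143. 143. 144. 143. 143. 143. 143. 143. 147. 158. 170.
 180. 188. 196. 204. 210. 215. 216. 217. 217. 216.]
0.04 width [np.float64(80.3220989815283), np.float64(80.224481531799)] ctr 10.74989696101839 edge x [np.float64(0.6036135508209408), np.float64(0.6026046258742739)] nbr inner y 0.1578467991427325 -0.14045073859789475
  bolt top [0.64329651 0.01108623 0.054     ]
0.044 width [np.float64(78.91098852195812), np.float64(78.81508602995646)] ctr 10.67326710117304 edge x [np.float64(0.604778682728629), np.float64(0.6037874827239545)] nbr inner y 0.15518594925040613 -0.13787105343315506
  bolt top [0.64379515 0.01099828 0.058     ]
0.048 width [np.float64(77.49987806238794), np.float64(77.40569052811392)] ctr 10.596637241327691 edge x [np.float64(0.6059438146363172), np.float64(0.6049703395736352)] nbr inner y 0.15252509935807976 -0.13529136826841534
  bolt top [0.64429378 0.01091034 0.062     ]
track [array([0.68572176, 0.0247741 , 0.082     ]), array([ 0.68371169, -0.1071671 ,  0.082     ])]
```

Width puts the middle foot's top at about 40.7 mm, but camera calibration could shift that. Taking the same view over the two neighbouring feet gives a relative ordering that doesn't depend on calibration.

Emit:
send_rows(motion=[[1,1,38,0,0],[1,1,38,0,0],[1,1,38,0,0],[1,0,38,0,0],[1,0,38,0,0]])

```text
time: 2.7
tool_pos: [0.6058, 0.1998, 0.1269]
orientation: [0.0, 1.0, -0.01, -0.0]
contact_force: [1.2, 0.6, -0.0]
finger_gap: 0.0852
finger_force: 0.0
```

Emit:
send_rows(motion=[[1,0,0,0,0],[1,0,0,0,0]])

```text
time: 2.9
tool_pos: [0.6057, 0.1993, 0.1267]
orientation: [0.0, 1.0, -0.009, -0.001]
contact_force: [-0.3, -0.2, 0.1]
finger_gap: 0.0851
finger_force: 0.0
```

Run:
```python
from h import *
import pickle
s,st=wcam();pickle.dump(s,open('w3.pkl','wb'));print(st['tool_pos'])
```

```text
[0.60569816 0.19930594 0.12667411]
```

Emit:
send_rows(motion=[[1,-1,-47,0,0],[1,-1,-47,0,0],[1,-1,-47,0,0],[1,-1,-47,0,0],[1,-1,-47,0,0]])

```text
time: 3.45
tool_pos: [0.6004, -0.0395, 0.1275]
orientation: [-0.0, 1.0, -0.01, 0.0]
contact_force: [1.1, -0.5, 0.3]
finger_gap: 0.0853
finger_force: 0.0
```

Emit:
send_rows(motion=[[1,-1,-48,0,0],[1,-1,-48,0,0],[1,0,-49,0,0],[1,0,0,0,0],[1,0,0,0,0]])

```text
time: 3.95
tool_pos: [0.5981, -0.184, 0.1271]
orientation: [-0.0, 1.0, -0.012, -0.0]
contact_force: [-0.8, -0.8, -0.7]
finger_gap: 0.0856
finger_force: 0.0
```

Run:
```python
from m import *
import pickle
s,st=wcam();pickle.dump(s,open('w4.pkl','wb'));print(st['tool_pos'])
for n in 234:
    pass
for n in ('w3','w2','w4'):
    s=pickle.load(open(n+'.pkl','rb')); R,t,K=P(s); C=-R.T@t
    L,e1=edge(s,0,120,180,180,206,-1); Rr,e2=edge(s,0,120,180,300,326,-1)
    g=s['frame'].astype(int).mean(2); print(n,g[150,184:204].round(),g[150,302:322].round())
    w=[(ray(s,np.polyval(L,v),v,.04)[1]-ray(s,np.polyval(Rr,v),v,.04)[1])*1e3 for v in (125,150,175)]
    h=C[2]-.04
    print(n,'cam',C,L,Rr,e1,e2,'implied top z mm',[(C[2]-h*80/x)*1e3 for x in w])
```

```text
[ 0.59811985 -0.18395225  0.12706364]Traceback (most recent call last):
  File "<stdin>", line 4, in <module>
TypeError: 'int' object is not iterable
```

Run:
```python
from m import *
import pickle
for n in ('w3','w2','w4'):
    s=pickle.load(open(n+'.pkl','rb')); R,t,K=P(s); C=-R.T@t
    L,e1=edge(s,0,120,180,180,206,-1); Rr,e2=edge(s,0,120,180,300,326,-1)
    g=s['frame'].astype(int).mean(2); print(n,g[150,184:204].round(),g[150,302:322].round())
    w=[(ray(s,np.polyval(L,v),v,.04)[1]-ray(s,np.polyval(Rr,v),v,.04)[1])*1e3 for v in (125,150,175)]
    h=C[2]-.04
    print(n,'cam',C,L,Rr,e1,e2,'implied top z mm',[(C[2]-h*80/x)*1e3 for x in w])
```

```text
w3 [214. 213. 213. 213. 214. 215. 216. 216. 216. 215. 214. 198. 166. 143.
 135. 134. 140. 143. 144. 143.] [144. 144. 143. 144. 144. 143. 139. 126. 110. 106. 110. 110. 110. 109.
 111. 110. 110. 110. 110. 111.]
w3 cam [0.67143979 0.19785113 0.2681376 ] [4.61893579e-02 1.88751440e+02] [-4.61694838e-02  3.15940271e+02] 0.028281273187935864 0.02529162089609326 implied top z mm [np.float64(34.49492963458084), np.float64(34.2906750510778), np.float64(34.07792483937339)]
w2 [220. 220. 221. 221. 222. 222. 221. 214. 191. 162. 145. 141. 143. 143.
 144. 142. 142. 143. 143. 145.] [144. 144. 144. 143. 144. 143. 140. 130. 111. 105. 108. 109. 109. 109.
 110. 110. 111. 110. 110. 110.]
w2 cam [0.66993426 0.00638803 0.2676848 ] [4.85903507e-02 1.85014893e+02] [-4.46284474e-02  3.15844219e+02] 0.03342269465017805 0.03538505824433799 implied top z mm [np.float64(40.94704512742833), np.float64(40.82708409413094), np.float64(40.7022405030239)]
w4 [221. 219. 217. 216. 207. 182. 156. 149. 149. 149. 150. 150. 151. 151.
 152. 152. 152. 152. 152. 152.] [151. 148. 137. 117. 109. 112. 115. 116. 117. 117. 117. 118. 118. 118.
 119. 119. 119. 118. 119. 117.]
w4 cam [ 0.66378727 -0.18590139  0.26855649] [5.80258700e-02 1.80378244e+02] [-3.32990518e-02  3.09194207e+02] 0.04396652154336882 0.032892586226149906 implied top z mm [np.float64(38.37496888235459), np.float64(38.28823084341476), np.float64(38.19798263134416)]
```

Run:
```python
from m import *
import pickle
from scipy.optimize import least_squares
S={n:pickle.load(open(n+'.pkl','rb')) for n in ('w2','w3','w4')}
E={}
for n in S:
    s=S[n]; g=s['frame'].astype(int).mean(2)
    E[n,'L']=edge(s,0,120,180,178,206,-1); E[n,'R']=edge(s,0,120,180,300,322,-1)
    E[n,'l']=edge(s,0,120,175,16,50,-1); E[n,'r']=edge(s,0,120,175,455,490,1)
    print(n,{k[1]:(v[0].round(3),round(v[1],2)) for k,v in E.items() if k[0]==n})
    print(g[150,14:54:1].round().astype(int),g[150,452:494].round().astype(int))
def hit(n,k,z,x=.635):
    f=E[n,k][0]; p=[ray(S[n],np.polyval(f,v),v,z) for v in (125,170)]
    return p[0][1]+(x-p[0][0])*(p[1][1]-p[0][1])/(p[1][0]-p[0][0])
for nm,a,b in (('left foot R edge',('w3','R'),('w2','l')),('mid L edge',('w2','L'),('w3','r')),('mid R edge',('w2','R'),('w4','l')),('right L edge',('w4','L'),('w2','r'))):
    d=[hit(*a,z)-hit(*b,z) for z in (.03,.05)]
    z=.03-d[0]*.02/(d[1]-d[0]); print(nm,'z',z*1e3,'y',hit(*a,z))
```

```text
w2 {'L': (array([4.90000e-02, 1.85015e+02]), np.float64(0.03)), 'R': (array([-4.50000e-02,  3.15844e+02]), np.float64(0.04)), 'l': (array([ 0.169, 10.642]), np.float64(0.02)), 'r': (array([-1.76000e-01,  4.96492e+02]), np.float64(0.04))}
[141 140 141 140 141 141 142 142 142 142 141 142 141 143 141 142 142 142
 139 132 123 111  96  81  68  60  59  61  68  78  88  97 104 110 110 112
 112 112 111 111] [214 213 211 206 183 146 116 105 105 104 100  96  93  92  92  93  95 103
 115 128 136 138 139 138 138 139 140 140 141 140 141 140 141 140 140 140
 140 140 139 139 139 139]
w3 {'L': (array([4.60000e-02, 1.88751e+02]), np.float64(0.03)), 'R': (array([-4.6000e-02,  3.1594e+02]), np.float64(0.03)), 'l': (array([-0.114, 50.24 ]), np.float64(1.69)), 'r': (array([-1.71000e-01,  5.02505e+02]), np.float64(0.09))}
[211 212 214 216 218 220 221 221 220 219 218 217 214 212 209 207 207 209
 211 213 214 216 217 217 216 216 214 213 211 211 211 212 213 214 214 214
 215 216 217 217] [209 210 212 214 218 221 222 219 195 145 112 107 109 109 108 107 103  94
  91  90  92  93  93  93  99 118 134 138 139 139 139 140 140 140 140 140
 141 140 141 140 140 139]
w4 {'L': (array([5.80000e-02, 1.80378e+02]), np.float64(0.04)), 'R': (array([-3.30000e-02,  3.09194e+02]), np.float64(0.03)), 'l': (array([ 0.185, -5.349]), np.float64(0.01)), 'r': (array([  0.407, 404.331]), np.float64(1.44))}
[148 149 148 149 150 149 146 137 116  89  72  65  63  62  61  63  63  72
  91 107 113 114 113 114 113 113 112 112 113 114 114 114 115 116 116 116
 117 117 116 116] [221 222 222 223 224 225 226 226 227 228 228 228 227 227 225 223 222 221
 221 221 221 220 220 220 220 220 222 222 222 221 220 219 220 221 222 224
 226 227 229 229 229 229]
left foot R edge z 35.775903871894975 y 0.16077149215807082
mid L edge z 45.52751679386284 y 0.049444921932402616
mid R edge z 46.338553507189296 y -0.028792698589312684
right L edge z 41.25041638976983 y -0.13963555724708812
```

The middle foot is clearly the highest (edges near 46 mm, left about 36, right about 41). It is therefore foot_c with a 38 mm gap, which needs red 24 + blue 12. I'll go to red first.

Emit:
send_rows(motion=[[1,-32,-4,6,-7.8],[1,-32,-4,6,-7.8],[1,-32,-4,6,-7.8],[1,-32,-4,6,-7.8],[1,-32,-4,6,-7.8]])

```text
time: 4.5
tool_pos: [0.438, -0.2007, 0.1576]
orientation: [-0.0, 0.939, -0.345, 0.0]
contact_force: [0.6, -0.7, 1.0]
finger_gap: 0.0852
finger_force: 0.0
```

Emit:
send_rows(motion=[[1,-32,-4,6,-7.8],[1,-29,-1,6,-7.8],[1,0,0,0,0],[1,0,0,0,0]])

```text
time: 4.9
tool_pos: [0.3784, -0.206, 0.17]
orientation: [-0.0, 0.885, -0.466, 0.001]
contact_force: [-0.2, 0.7, 0.9]
finger_gap: 0.0859
finger_force: 0.0
```

```bash
cat >> h.py <<'E'
def find(s,name,n=None,z=None):
    rg={'yellow':(20,35,.008),'blue':(105,125,.012),'green':(45,80,.016),'red':(170,190,.024)}
    l,h,z0=rg[name]; z=z0 if z is None else z
    hsv=cv2.cvtColor(s['frame'],cv2.COLOR_RGB2HSV); H=hsv[:,:,0].astype(int)
    if name=='red': H=np.where(H<10,H+180,H)
    m=((H>=l)&(H<=h)&(hsv[:,:,1]>110)&(hsv[:,:,2]>50)).astype(np.uint8)
    cs,_=cv2.findContours(m,cv2.RETR_EXTERNAL,cv2.CHAIN_APPROX_NONE); out=[]
    for c in cs:
        if cv2.contourArea(c)<500: continue
        p=np.array([ray(s,u,v,z)[:2] for u,v in c[:,0]])*1000
        r=cv2.minAreaRect(p.astype(np.float32)); bx=cv2.boxPoints(r)
        e1=bx[1]-bx[0];e2=bx[2]-bx[1]; e=e1 if np.hypot(*e1)>np.hypot(*e2) else e2
        e=e/np.hypot(*e)
        ys,xs=np.where(cv2.drawContours(np.zeros_like(m),[c],-1,1,-1)*m)
        g=np.mean([ray(s,u,v,z)[:2] for u,v in zip(xs,ys)],0)*1000
        if e@(g-r[0])>0:e=-e
        print(name,'px',xs.min(),xs.max(),ys.min(),ys.max(),'ctr',np.round(r[0],1),'size',np.round(r[1],1),'deg',round(np.degrees(np.arctan2(e[1],e[0])),1),'grasp(47 back)',np.round(r[0]-47*e,1))
def toolyaw(st):
    q=st['orientation']; return np.degrees(2*np.arctan2(q[2],q[1]))
E
python3 - <<'E'
from h import *
s,st=wcam();print(st['tool_pos'],toolyaw(st));find(s,'red');find(s,'red',z=0)
E
```

```text
[ 0.37843489 -0.20596648  0.17001101] -55.56240405070827
red px 227 294 63 181 ctr [ 402.3 -246.6] size [55.3 98.6] deg -56.2 grasp(47 back) [ 376.1 -207.6]
red px 227 294 63 181 ctr [ 401.2 -245.5] size [ 59.9 106.9] deg -56.2 grasp(47 back) [ 375.  -206.5]
```

Emit:
send_rows(motion=[[1,-2,-2,-35,-0.6],[1,0,0,-35,0],[1,0,0,-35,0],[1,0,0,-35,0],[1,0,0,-24,0]], newtons=40)

```text
time: 5.45
tool_pos: [0.3761, -0.2081, 0.0029]
orientation: [0.0, 0.882, -0.471, -0.001]
contact_force: [-0.1, -0.6, 0.2]
finger_gap: 0.0852
finger_force: 0.0
```

Emit:
send_rows(motion=[[1,0,0,0,0],[-1,0,0,0,0],[-1,0,0,0,0],[-1,0,0,0,0],[-1,0,0,0,0]])

```text
time: 5.95
tool_pos: [0.3775, -0.2086, 0.0067]
orientation: [-0.001, 0.882, -0.472, 0.001]
contact_force: [0.1, 2.9, 6.4]
finger_gap: 0.0548
finger_force: 43.1
```

Emit:
send_rows(motion=[[-1,0,0,0,0],[-1,0,0,0,0],[-1,0,0,0,0]])

```text
time: 6.25
tool_pos: [0.3775, -0.2086, 0.0066]
orientation: [-0.001, 0.882, -0.472, 0.001]
contact_force: [-0.2, 3.1, 8.2]
finger_gap: 0.055
finger_force: 43.2
```

Emit:
send_rows(motion=[[-1,0,0,30,0],[-1,0,0,30,0],[-1,17,32,0,7.9],[-1,17,32,0,7.9],[-1,17,32,0,7.9]])

```text
time: 6.75
tool_pos: [0.4279, -0.1116, 0.0664]
orientation: [-0.001, 0.96, -0.279, 0.001]
contact_force: [0.5, -0.4, -1.1]
finger_gap: 0.0549
finger_force: 43.6
```

Emit:
send_rows(motion=[[-1,17,32,0,7.9],[-1,17,32,0,7.9],[-1,17,32,0,7.9],[-1,17,31,0,7.8],[-1,0,0,0,0]])

```text
time: 7.25
tool_pos: [0.4981, 0.0177, 0.0662]
orientation: [-0.001, 1.0, -0.006, 0.002]
contact_force: [-0.7, -0.1, -1.2]
finger_gap: 0.0547
finger_force: 43.6
```

Emit:
send_rows(motion=[[-1,0,0,0,0],[-1,0,0,0,0]])

```text
time: 7.45
tool_pos: [0.4946, 0.014, 0.0655]
orientation: [-0.0, 1.0, -0.01, -0.0]
contact_force: [0.1, -0.4, -0.9]
finger_gap: 0.0549
finger_force: 43.6
```

Run:
```python
from h import *
s,st=wcam();print(st['tool_pos'],toolyaw(st),st['contact_force'],st['finger_gap']);z=st['tool_pos'][2]-.0066
find(s,'red',z=z+.024)
save(cv2.resize(s['frame'],(800,600),interpolation=cv2.INTER_CUBIC),'w5.png')
```

```text
[0.49460854 0.01395478 0.0654578 ] -1.1806695598093604 [ 0.12120199 -0.43196073 -0.8927295 ] 0.05488097170538952
red px 179 337 11 275 ctr [540.3  12.1] size [55.3 99. ] deg 178.0 grasp(47 back) [587.2  10.5]
```

View pics/w5.png

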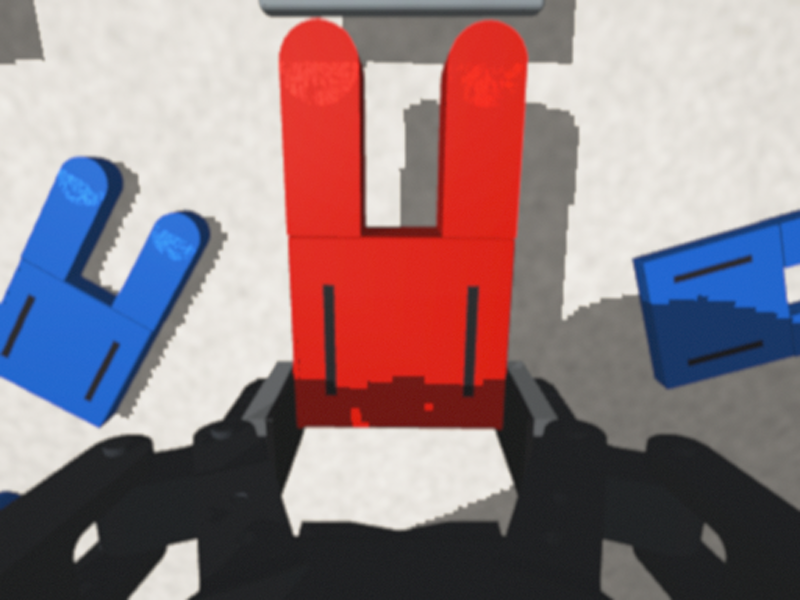

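Red is held straight, slot towards the foot, centre at (540,12). I'll lower it and slide it in.

Emit:
send_rows(motion=[[-1,0,0,-20,0],[-1,0,0,-20,0],[-1,0,0,-17,0],[-1,0,0,0,0],[-1,15,0,0,0]])

```text
time: 8.0
tool_pos: [0.5081, 0.0132, 0.0082]
orientation: [0.0, 1.0, -0.011, -0.001]
contact_force: [0.4, 0.3, -1.4]
finger_gap: 0.0549
finger_force: 44.5
```

Emit:
send_rows(motion=[[-1,15,-0.5,0,0],[-1,15,-0.5,0,0],[-1,15,0,0,0],[-1,15,-0.5,0,0],[-1,10,0,0,0]])

```text
time: 8.5
tool_pos: [0.5811, 0.0122, 0.0089]
orientation: [-0.0, 1.0, -0.01, 0.0]
contact_force: [-0.0, -0.9, -1.1]
finger_gap: 0.0545
finger_force: 44.5
```

Emit:
send_rows(motion=[[-1,2,0,0,0],[-1,2,0,0,0],[-1,0,0,0,0],[-1,0,0,0,0]])

```text
time: 8.9
tool_pos: [0.5837, 0.0128, 0.0084]
orientation: [0.0, 1.0, -0.01, -0.0]
contact_force: [0.3, -0.5, -1.2]
finger_gap: 0.0548
finger_force: 44.5
```

Emit:
send_rows(motion=[[-1,2,0,0,0],[-1,0,0,0,0],[-1,2,0,0,0],[-1,0,0,0,0]])

```text
time: 9.3
tool_pos: [0.587, 0.0128, 0.0079]
orientation: [0.0, 1.0, -0.01, -0.001]
contact_force: [-4.3, 1.0, 0.3]
finger_gap: 0.0549
finger_force: 44.7
```

Emit:
send_rows(motion=[[-1,1,0,0,0],[-1,0,0,0,0],[-1,1,0,0,0],[-1,0,0,0,0]])

```text
time: 9.7
tool_pos: [0.587, 0.0126, 0.0075]
orientation: [0.0, 1.0, -0.01, -0.003]
contact_force: [-10.2, 2.9, 4.3]
finger_gap: 0.0548
finger_force: 45.1
```

Contact, about 10 N, centre near x = 0.633. I'll ease off, set it down and release.

Emit:
send_rows(motion=[[-1,-3,0,0,0],[-1,0,0,-1,0],[1,0,0,0,0],[1,0,0,0,0],[1,0,0,0,0]])

```text
time: 10.2
tool_pos: [0.588, 0.013, 0.0076]
orientation: [-0.0, 1.0, -0.01, 0.001]
contact_force: [-0.4, -0.4, 0.6]
finger_gap: 0.085
finger_force: 0.0
```

Emit:
send_rows(motion=[[1,0,0,0,0],[1,-20,0,0,0],[1,-30,0,0,0],[1,0,0,40,0],[1,0,0,40,0]])

```text
time: 10.7
tool_pos: [0.5357, 0.0124, 0.0874]
orientation: [0.001, 1.0, -0.01, -0.001]
contact_force: [2.3, 0.6, 0.9]
finger_gap: 0.0855
finger_force: 0.0
```

Emit:
send_rows(motion=[[1,20,0,0,0],[1,20,0,0,0],[1,0,0,0,0],[1,0,0,0,0]])

```text
time: 11.1
tool_pos: [0.577, 0.0128, 0.087]
orientation: [0.0, 1.0, -0.01, -0.0]
contact_force: [-0.7, 0.6, -0.2]
finger_gap: 0.0853
finger_force: 0.0
```

Run:
```python
from h import *
import pickle
s,st=wcam();pickle.dump(s,open('w6.pkl','wb'));print(st['tool_pos'],toolyaw(st));find(s,'red')
save(cv2.resize(s['frame'],(800,600),interpolation=cv2.INTER_CUBIC),'w6.png')
```

```text
[0.5770416  0.01277096 0.08698542] -1.1458589527817487
red px 212 298 179 197 ctr [589.5  12.5] size [54.9 11.8] deg 88.8 grasp(47 back) [588.5 -34.5]
```

View pics/w6.png

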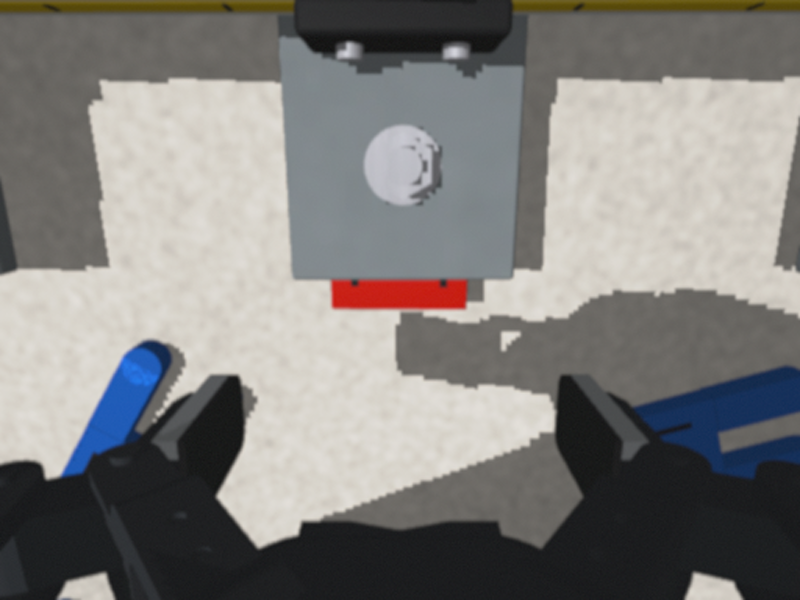

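Run:
```python
from m import *
import pickle
s=pickle.load(open('w6.pkl','rb'))
B,e=edge(s,1,195,208,172,185,1);print('foot edge',B,e)
for u0,u1 in((190,205),(303,312),):
    B,e=edge(s,1,u0,u1,170,186,1);u=(u0+u1)/2;print(ray(s,u,np.polyval(B,u),.048),ray(s,u,np.polyval(B,u),.046),e)
B,e=edge(s,1,220,250,190,206,1)
for u in (215,295): print('red tail',ray(s,u,np.polyval(B,u),.024),e)
L,_=edge(s,0,184,194,205,220,-1)
print('redL',ray(s,332*.64,300*.64,.024),'redR',ray(s,466*.64,300*.64,.024),'boltctr',ray(s,401*.64,165*.64,.060))
```

```text
foot edge [2.46403645e-03 1.78364505e+02] 0.007973987832747394
[0.60168592 0.04421446 0.048     ] [0.60123134 0.04458154 0.046     ] 0.0069771569074740785
[ 0.59907077 -0.01710675  0.048     ] [ 0.59858721 -0.0174192   0.046     ] 0.24893745281196492
red tail [0.58394948 0.03820289 0.024     ] 0.043358846871293634
red tail [ 0.58269862 -0.01305358  0.024     ] 0.043358846871293634
redL [0.58742849 0.03963009 0.024     ] redR [ 0.58627649 -0.01508576  0.024     ] boltctr [0.64069751 0.01050792 0.06      ]
```

Red sticks out 17–18 mm (nominal 18) with the bolt at x≈0.6407, so it is fully home. Now the leftmost blue.

Emit:
send_rows(motion=[[1,-20,20,30,-8],[1,-30,40,20,-8],[1,-30,40,20,-8],[1,-30,40,10,-8],[1,-30,40,0,-8]])

```text
time: 11.65
tool_pos: [0.4508, 0.1758, 0.1629]
orientation: [-0.001, 0.943, -0.332, 0.001]
contact_force: [0.8, 0.4, 0.4]
finger_gap: 0.0855
finger_force: 0.0
```

Emit:
send_rows(motion=[[1,-30,40,0,-8],[1,-30,40,0,-8],[1,0,6,0,-0.2],[1,0,0,0,0],[1,0,0,0,0]])

```text
time: 12.15
tool_pos: [0.3997, 0.2504, 0.1613]
orientation: [0.0, 0.896, -0.443, -0.0]
contact_force: [0.3, -1.1, -0.0]
finger_gap: 0.0855
finger_force: 0.0
```

Run:
```python
from h import *
s,st=wcam();print(st['tool_pos'],toolyaw(st));find(s,'blue')
```

```text
[0.39965636 0.25038139 0.16132195] -52.65162542010818
blue px 227 296 109 221 ctr [401.7 240.4] size [55.3 98.3] deg -57.3 grasp(47 back) [376.3 280. ]
blue px 203 284 0 56 ctr [486.1 151.7] size [54.9 44. ] deg -123.7 grasp(47 back) [512.1 190.8]
```

Emit:
send_rows(motion=[[1,-12,15,-10,-2.3],[1,-11,15,-20,-2.3],[1,0,0,-40,0],[1,0,0,-40,0],[1,0,0,-40,0]])

```text
time: 12.7
tool_pos: [0.3776, 0.2801, 0.0105]
orientation: [-0.001, 0.877, -0.48, 0.0]
contact_force: [1.0, 0.8, 0.1]
finger_gap: 0.0855
finger_force: 0.0
```

Emit:
send_rows(motion=[[1,0,0,0,0],[1,0,0,0,0]])

```text
time: 12.9
tool_pos: [0.3773, 0.2799, 0.0116]
orientation: [0.001, 0.877, -0.48, 0.0]
contact_force: [-0.4, -0.4, 0.4]
finger_gap: 0.0855
finger_force: 0.0
```

Emit:
send_rows(motion=[[1,0,0,-3,0],[1,0,0,0,0],[-1,0,0,0,0],[-1,0,0,0,0],[-1,0,0,0,0]])

```text
time: 13.4
tool_pos: [0.3772, 0.2815, 0.0096]
orientation: [-0.001, 0.878, -0.479, 0.0]
contact_force: [-8.7, -5.6, 53.0]
finger_gap: 0.0442
finger_force: 25.6
```

Emit:
send_rows(motion=[[-1,0,0,0,0],[-1,0,0,0,0],[-1,0,0,0,0]])

```text
time: 13.7
tool_pos: [0.3796, 0.2848, 0.0119]
orientation: [-0.004, 0.878, -0.479, 0.001]
contact_force: [1.6, -2.2, 25.5]
finger_gap: 0.0002
finger_force: 13.2
```

The fingers rode over the thin packer, because the tips stand higher while open. I'll lift, open and re-measure.

Emit:
send_rows(motion=[[-1,0,0,30,0],[-1,-2,-3,40,0],[0.45,0,0,40,0],[0.45,0,0,30,0],[0.45,0,0,0,0]])

```text
time: 14.2
tool_pos: [0.3764, 0.2802, 0.1532]
orientation: [-0.004, 0.878, -0.479, 0.001]
contact_force: [-0.1, -0.9, 0.0]
finger_gap: 0.043
finger_force: 0.0
```

Emit:
send_rows(motion=[[0.45,0,0,0,0],[0.45,0,0,0,0],[0.45,0,0,0,0]])

```text
time: 14.5
tool_pos: [0.3744, 0.2775, 0.1475]
orientation: [0.001, 0.877, -0.48, -0.0]
contact_force: [0.6, -0.2, 0.6]
finger_gap: 0.0617
finger_force: 0.0
```

Run:
```python
from h import *
s,st=wcam();print(st['tool_pos'],toolyaw(st));find(s,'blue')
```

```text
[0.37437138 0.27746911 0.14746628] -57.34358003411499
blue px 217 285 63 185 ctr [401.4 240.7] size [54.9 98.4] deg -56.8 grasp(47 back) [375.7 280. ]
```

Emit:
send_rows(motion=[[0.55,1.3,2.5,-30,0.5],[0.55,0,0,-40,0],[0.55,0,0,-40,0],[0.55,0,0,-33,0],[0.55,0,0,0,0]])

```text
time: 15.05
tool_pos: [0.3741, 0.2773, 0.0014]
orientation: [0.005, 0.879, -0.476, -0.0]
contact_force: [0.8, -1.0, -0.0]
finger_gap: 0.0662
finger_force: 0.0
```

Emit:
send_rows(motion=[[0.55,0,0,-2,0],[0.55,0,0,0,0],[0.55,0,0,0,0]])

```text
time: 15.35
tool_pos: [0.3767, 0.2816, 0.0051]
orientation: [-0.001, 0.88, -0.476, 0.0]
contact_force: [-0.1, -0.1, -0.6]
finger_gap: 0.0663
finger_force: 0.0
```

Emit:
send_rows(motion=[[0.55,0,0,-2,0],[0.55,0,0,0,0],[0.55,0,0,0,0]])

```text
time: 15.65
tool_pos: [0.3762, 0.2807, 0.002]
orientation: [-0.0, 0.879, -0.476, 0.0]
contact_force: [-0.1, 0.4, 0.4]
finger_gap: 0.066
finger_force: 0.0
```

Emit:
send_rows(motion=[[0.55,0,0,-2,0],[0.55,0,0,0,0],[0.55,0,0,0,0]])

```text
time: 15.95
tool_pos: [0.376, 0.2805, -0.0006]
orientation: [0.0, 0.879, -0.476, -0.0]
contact_force: [-0.2, 0.5, 1.4]
finger_gap: 0.0662
finger_force: 0.0
```

Emit:
send_rows(motion=[[0.55,0,0,-2,0],[0.55,0,0,0,0],[0.55,0,0,0,0]])

```text
time: 16.25
tool_pos: [0.3761, 0.2805, -0.0026]
orientation: [0.0, 0.879, -0.476, 0.0]
contact_force: [1.1, -1.1, -0.4]
finger_gap: 0.0663
finger_force: 0.0
```

Emit:
send_rows(motion=[[0.55,0,0,-2,0],[0.55,0,0,0,0],[0.55,0,0,0,0]])

```text
time: 16.55
tool_pos: [0.3761, 0.2805, -0.0045]
orientation: [0.0, 0.879, -0.476, -0.0]
contact_force: [-0.2, -0.2, -0.5]
finger_gap: 0.0663
finger_force: 0.0
```

Emit:
send_rows(motion=[[0.3,0,0,0,0],[0.3,0,0,0,0],[0.3,0,0,0,0],[0.3,0,0,0,0]])

```text
time: 16.95
tool_pos: [0.3763, 0.2808, -0.004]
orientation: [-0.0, 0.88, -0.476, 0.0]
contact_force: [-0.3, -1.6, 5.8]
finger_gap: 0.0556
finger_force: 12.6
```

Emit:
send_rows(motion=[[-0.2,0,0,0,0],[-0.2,0,0,0,0],[-0.2,0,0,0,0]])

```text
time: 17.25
tool_pos: [0.3764, 0.2808, -0.0038]
orientation: [-0.0, 0.88, -0.476, 0.0]
contact_force: [-0.7, -1.4, 9.3]
finger_gap: 0.0551
finger_force: 42.7
```

Emit:
send_rows(motion=[[-1,0,0,20,0],[-1,0,0,20,0],[-1,0,0,30,0],[-1,0,0,0,0],[-1,0,0,0,0]])

```text
time: 17.75
tool_pos: [0.3762, 0.2809, 0.066]
orientation: [-0.001, 0.879, -0.476, -0.0]
contact_force: [-0.3, 0.0, -1.2]
finger_gap: 0.055
finger_force: 43.1
```

Run:
```python
from h import *
s,st=wcam();print(st['tool_pos'],toolyaw(st),st['finger_gap']);z=st['tool_pos'][2]+.004
for d in (0,.012,.02): find(s,'blue',z=z+d)
save(cv2.resize(s['frame'],(640,480),interpolation=cv2.INTER_CUBIC),'w7.png')
```

```text
[0.37620871 0.28087027 0.06602342] -56.85260078702078 0.05496647193942949
blue px 180 337 9 271 ctr [400.6 243. ] size [ 60.5 108. ] deg 122.4 grasp(47 back) [425.7 203.3]
blue px 180 337 9 271 ctr [401.6 241.5] size [55.2 98.6] deg 122.4 grasp(47 back) [426.8 201.8]
blue px 180 337 9 271 ctr [402.3 240.5] size [51.7 92.3] deg 122.4 grasp(47 back) [427.4 200.8]
```

View pics/w7.png

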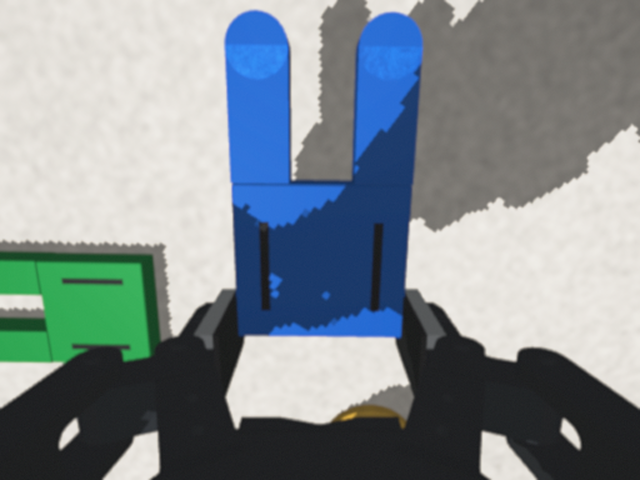

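Blue is held flat and straight (centre 47 mm ahead of the TCP, underside 4 mm above TCP height). I'll carry it to the front of the foot.

Emit:
send_rows(motion=[[-1,13,-33.5,0,7],[-1,13,-33.5,0,7],[-1,13,-33.5,0,7],[-1,13,-33.5,0,7],[-1,13,-33.5,0,7]])

```text
time: 18.3
tool_pos: [0.4407, 0.1113, 0.0644]
orientation: [0.001, 0.982, -0.187, -0.001]
contact_force: [0.5, -0.4, -1.1]
finger_gap: 0.0547
finger_force: 43.1
```

Emit:
send_rows(motion=[[-1,13,-33.5,0,7],[-1,13,-33.5,0,7],[-1,11,-33.5,0,7],[-1,0,0,0,0.2],[-1,0,0,0,0]])

```text
time: 18.8
tool_pos: [0.4774, 0.0114, 0.0643]
orientation: [0.0, 1.0, -0.007, -0.001]
contact_force: [-0.2, 0.4, -0.2]
finger_gap: 0.0549
finger_force: 43.1
```

Emit:
send_rows(motion=[[-1,0,0,-25,0],[-1,0,0,-15,0],[-1,0,0,0,0],[-1,0,0,0,0]])

```text
time: 19.2
tool_pos: [0.4777, 0.0131, 0.0253]
orientation: [0.0, 1.0, -0.005, -0.001]
contact_force: [0.0, 0.1, 0.7]
finger_gap: 0.0548
finger_force: 43.1
```

Run:
```python
from h import *
s,st=wcam();print(st['tool_pos'],toolyaw(st),st['finger_gap']);z=st['tool_pos'][2]+.004
find(s,'blue',z=z+.012); find(s,'red')
```

```text
[0.4777443  0.01312597 0.02534517] -0.6069006621007117 0.05484462705073842
blue px 442 511 130 253 ctr [506.3 -76.8] size [46.2 26. ] deg -164.6 grasp(47 back) [551.6 -64.3]
blue px 0 100 106 280 ctr [511.3 101.2] size [26.9 81.4] deg 146.0 grasp(47 back) [550.3  74.9]
blue px 0 28 60 150 ctr [541.7 100.7] size [ 9.9 32.6] deg 168.1 grasp(47 back) [587.7  91. ]
blue px 180 336 8 270 ctr [524.8  11.8] size [55.4 98.8] deg -1.6 grasp(47 back) [477.8  13.1]
red px 187 321 0 12 ctr [579.1  12.2] size [51.7  4.2] deg 89.3 grasp(47 back) [578.6 -34.8]
```

Emit:
send_rows(motion=[[-1,0,0,-4,0],[-1,15,0,0,0],[-1,15,0,0,0],[-1,0,0,0,0],[-1,0,0,0,0]])

```text
time: 19.75
tool_pos: [0.508, 0.0126, 0.0217]
orientation: [-0.0, 1.0, -0.006, 0.0]
contact_force: [-1.4, 0.5, -0.7]
finger_gap: 0.0548
finger_force: 43.1
```

Emit:
send_rows(motion=[[-1,10,0,0,0],[-1,10,-0.5,0,0],[-1,0,0,0,0],[-1,10,0,0,0],[-1,0,0,0,0]])

```text
time: 20.25
tool_pos: [0.5395, 0.0122, 0.0216]
orientation: [-0.0, 1.0, -0.006, 0.0]
contact_force: [-0.4, -0.6, -1.3]
finger_gap: 0.0549
finger_force: 43.1
```

Emit:
send_rows(motion=[[-1,8,0,-0.6,0],[-1,8,-0.5,0,0],[-1,0,0,0,0],[-1,8,0,0,0],[-1,0,0,0,0]])

```text
time: 20.75
tool_pos: [0.5632, 0.0117, 0.021]
orientation: [-0.0, 1.0, -0.006, 0.0]
contact_force: [-0.6, -0.5, -0.7]
finger_gap: 0.0549
finger_force: 43.1
```

Emit:
send_rows(motion=[[-1,8,0,0,0],[-1,5,0,0,0],[-1,0,0,0,0],[-1,3,0,0,0],[-1,0,0,0,0]])

```text
time: 21.25
tool_pos: [0.5784, 0.0116, 0.0209]
orientation: [0.0, 1.0, -0.006, 0.0]
contact_force: [0.1, -0.2, -0.2]
finger_gap: 0.0547
finger_force: 43.1
```

Emit:
send_rows(motion=[[-1,2,0,0,0],[-1,0,0,0,0],[-1,1,0,0,0],[-1,0,0,0,0]])

```text
time: 21.65
tool_pos: [0.5812, 0.0116, 0.021]
orientation: [-0.0, 1.0, -0.006, 0.0]
contact_force: [1.1, 0.5, -0.7]
finger_gap: 0.0549
finger_force: 43.1
```

Emit:
send_rows(motion=[[-1,2,0,0,0],[-1,0,0,0,0],[-1,1,0,0,0],[-1,0,0,0,0],[-1,0,0,0,0]])

```text
time: 22.15
tool_pos: [0.5841, 0.0116, 0.0209]
orientation: [0.0, 1.0, -0.006, -0.0]
contact_force: [-0.1, 0.7, -0.1]
finger_gap: 0.0548
finger_force: 43.1
```

Emit:
send_rows(motion=[[-1,1,0,0,0],[-1,0,0,0,0],[-1,0,0,0,0]])

```text
time: 22.45
tool_pos: [0.5851, 0.0116, 0.021]
orientation: [-0.0, 1.0, -0.006, 0.0]
contact_force: [0.2, -0.3, -0.4]
finger_gap: 0.0546
finger_force: 43.1
```

Emit:
send_rows(motion=[[-1,0,0,-0.8,0],[-1,0,0,0,0],[1,0,0,0,0],[1,0,0,0,0],[1,0,0,0,0]])

```text
time: 22.95
tool_pos: [0.5852, 0.0116, 0.0201]
orientation: [0.0, 1.0, -0.006, 0.0]
contact_force: [0.1, 0.1, 0.2]
finger_gap: 0.0852
finger_force: 0.0
```

Emit:
send_rows(motion=[[1,-20,0,0,0],[1,-30,0,0,0],[1,0,0,35,0],[1,0,0,35,0],[1,20,0,0,0]])

```text
time: 23.45
tool_pos: [0.5564, 0.0122, 0.0952]
orientation: [-0.001, 1.0, -0.005, 0.003]
contact_force: [2.1, 0.7, 0.8]
finger_gap: 0.0856
finger_force: 0.0
```

Emit:
send_rows(motion=[[1,15,0,0,0],[1,0,0,0,0],[1,0,0,0,0]])

```text
time: 23.75
tool_pos: [0.5695, 0.0114, 0.0897]
orientation: [0.0, 1.0, -0.006, -0.0]
contact_force: [-0.2, 0.4, -0.8]
finger_gap: 0.0854
finger_force: 0.0
```

Run:
```python
from h import *
import pickle
s,st=wcam();pickle.dump(s,open('w8.pkl','wb'));print(st['tool_pos'],toolyaw(st));find(s,'blue',z=.036)
save(cv2.resize(s['frame'],(800,600),interpolation=cv2.INTER_CUBIC),'w8.png')
```

```text
[0.56952606 0.01140405 0.08970096] -0.6745848204803625
blue px 396 511 226 306 ctr [ 523.9 -120.5] size [55.  72.3] deg 105.4 grasp(47 back) [ 536.4 -165.8]
blue px 28 106 207 307 ctr [533.8 128.7] size [27.3 89.2] deg 146.1 grasp(47 back) [572.8 102.5]
blue px 210 301 165 190 ctr [590.8  11. ] size [54.8 15.4] deg 89.3 grasp(47 back) [590.2 -36. ]
```

View pics/w8.png

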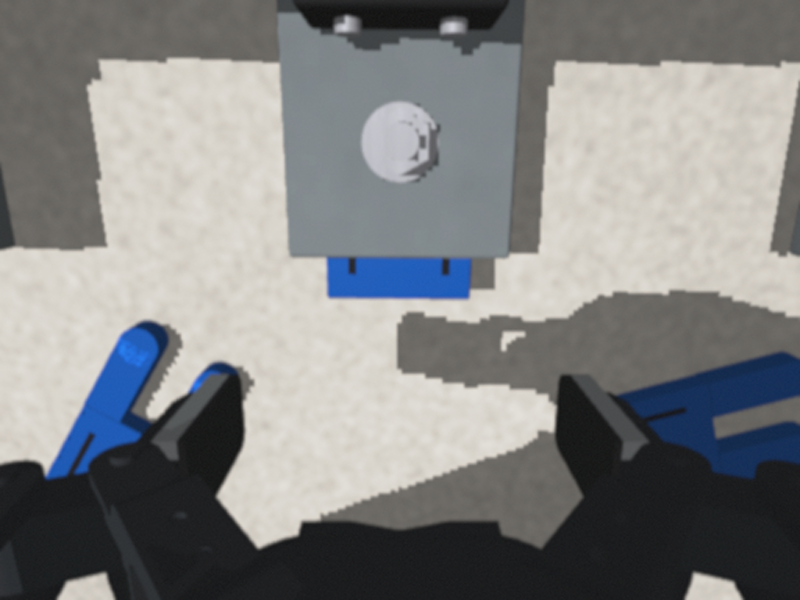

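Blue's tail is at x≈0.583 (home), centred on the bolt, with red hidden squarely beneath it. The 36 mm stack went in without contact, so the 38 mm gap is confirmed, and the gripper is clear.

```bash
python3 -c "
from cell import arm
print(arm.job_done())"
```

```text
the job is handed in; nothing more can be done
None
```

I slid the red (24 mm) and blue (12 mm) packers fully home under the middle foot, which measured as foot_c with the 38 mm gap, and handed the job in; no verdict came back.

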